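Net gauge out over the shelf edge

TASK

Get the net gauge ready to be taken with a wet glove: with the fingertips tip the plywood flap down off the front of the blue tackle shelf until it lies open, then slide the gauge flat along the shelf, handle first, until the whole horn handle sticks out over the front edge with the brass collar right above the edge and the gauge square to it. Push both gently without gripping them, do not lift the gauge, and leave the buoys, the cleat and the fish scale where they are.

Things in the scene. Friction and masses are not known exactly. Their poses are not given: they have to be found in the camera images.
- shelf_edge (a point): Middle of the upper front edge of the fixed sea-blue shelf's level deck, 170 mm above the bench. x points from the edge back into the shelf, y along the edge (left as the robot sees it), z up. Deck 720 mm wide (y -360 to 360), 320 deep (x 0 to 320). End boards (18 mm thick) stand 7 mm above the deck, the back board (14 mm) 20 mm. At the front only the flap holds things in.
- flap (a joint): Opening angle of the flap, rad: 0 shut (upright against the shelf front), 1.56 fully open (flat on the bench towards the robot). It stays put while nearly upright; tipped past about 0.15 rad it sinks open by itself within a few seconds. The hinge line runs along the shelf front, 10 mm in front of the deck's edge, 4 mm above the bench.
- flap_top (a point): The flap, a plywood panel 720 mm wide, 9 mm thick, 191 mm from hinge line to top edge. Shut, its top edge stands 25 mm above the deck and its inner face 1 mm in front of the deck's edge, so it blocks the gauge. This point: middle of the top edge, half-way through its thickness; z from hinge to top edge, x towards the inner face, y along the panel.
- gauge: Loose net gauge lying flat on the deck, 200 mm long, about 230 g. Origin on the underside below the middle of the brass collar; x along the blade away from the handle, z up. Collar: 10 mm long (x -5 to 5), 34 wide, 14 high; its back face is a shoulder 10 mm above the blade. Centre of mass about 30 mm along the blade. It starts behind the flap, handle roughly towards it.
- handle_end (a point): Middle of the free end of the gauge's dark horn handle, 85 mm from the collar's middle, 6.5 mm above the gauge's underside. The handle is 30 mm wide and 13 mm high.
- blade_end (a point): Middle of the free end of the gauge's flat steel blade, 115 mm from the collar's middle, 2 mm above the underside. The blade is 4 mm thick and steps down in width: 52 mm up to 45 mm from the collar's middle, 44 mm up to 80 mm, then 36 mm to its end.
- buoy_a: Orange plastic net buoy standing upright, 72 mm across, 92 mm high. Origin under its centre. Leave alone.
- buoy_b: The second orange net buoy, the same size. Origin under its centre. Leave alone.
- cleat: Cast-bronze boat cleat, 152 mm long along x over the horns, 34 mm wide, about 51 mm high. Origin under its centre. Leave alone.
- scale: Brass spring fish scale lying on its back, 105 by 34 mm by 18 mm high, with a steel ring (to x = -82) and a hook (to x = 94). Origin under its centre. Leave alone.
Mind the look-alikes: they are no part of the job. There is more than one size of the gauge; the one meant has the size given above.

How it is judged (in metres and radians):
At the end, for the whole second after the job is handed in: The flap lies open (over 1.45 rad); the gauge lies still and flat on the deck, handle out, the middle of its collar within 8 mm of the front edge and its length within 0.14 rad (8 degrees) of square to the edge; the buoys, cleat and scale are within 12 mm of where they were (value of joint flap above 1.45 rad and x of gauge in the frame of shelf_edge between -0.008 and 0.008 m and x of handle_end in the frame of shelf_edge below -0.07 m and angle between the x axis of gauge and the x axis of shelf_edge, either way round below 0.14 rad and z of gauge in the frame of shelf_edge between -0.004 and 0.004 m and angle between gauge's own z axis and vertical below 0.04 rad and linear speed of gauge below 0.01 m/s and distance of each of buoy_a, buoy_b, cleat, scale from where it was at the start of the episode below 0.012 m); the robot touches nothing.
It fails at once if the gauge is lifted or tipped off the shelf (z of gauge in the frame of shelf_edge above 0.012 m or z of gauge in the frame of shelf_edge below -0.012 m or angle between gauge's own z axis and vertical above 0.15 rad).
It fails at once if the gauge is gripped, or pushed harder than 30 N (contact force between the fingers and gauge above 30 N).
It fails at once if the flap is gripped, or pushed harder than 30 N (contact force between the fingers and flap above 30 N).
It fails at once if a buoy, the cleat or the fish scale is disturbed (distance of any of buoy_a, buoy_b, cleat, scale from where it was at the start of the episode above 0.012 m).
It also fails if it takes over 51 s, if anything falls off the work surface, if the arm or the gripper's body presses on something with over 40 N, if the wrist force passes 120 N, or if a joint passes its speed limit or range.

ROBOT

A 6-joint arm with a two-finger parallel gripper is mounted at the origin on the work surface. World frame = base frame: x ahead of the robot, y to its left, z up, the work surface at z = 0. Lengths are in m, angles in degrees, forces in N, time in s.
With the tool pointing down it reaches from about 0.375 to 0.75 m from the base axis. Payload 9 kg.
Tool frame: the origin (TCP) lies where the fingers leave the gripper's body, on its centre line; the fingertips stand 73 mm ahead of it and the grasp point (between the pads) lies 54 mm ahead of it (robot.tip_reach is the distance from the TCP to the fingertips, in m); z points along the fingers, y is the direction in which the jaws open and shut (so a half turn about z gives the same grasp; the last joint's range is limited). The gripper opens to 85 mm and grips with 20 to 120 N. Pads are 22 mm wide; open, the fingers measure 114 mm over their backs; the gripper's body (76 mm by 85 mm) begins 54 mm behind the grasp point. The pads swing forward as they close: fully open they stand 13 mm farther back than shut.
Start: joints at [60.865, 5.964, 5.575, 89.605, 0, 77.527], TCP at [0.172, 0.575, 0.304] pointing down, gripper open.
Joint ranges: [-171.21, 171.21], [-48.23, 106.86], [-62.78, 66.21], [-105.2, 120.99], [-86.42, 89.51], [-180, 180]. Speed limits (degrees/s): [127.2, 127.2, 147.25, 180, 180, 180].

INTERFACE

Orientations are given as [roll, pitch, yaw] about the fixed x, y, z axes, in that order (R = Rz(yaw) Ry(pitch) Rx(roll)).
In Python, from plant import robot gives the robot as it stands. Calls block until the motion is done:
- robot.move_pose(position, orientation): joint-space move of the TCP to a pose.
- robot.line_to(position, vel=0.15, rotation=None, guard=None): straight line of the TCP; rotation=None keeps the orientation; vel is the mean speed in m/s. With guard (N) it stops when the force on the tool has changed by that much, and returns True; else False.
- robot.goto_joints(angles): joint-space move.
- robot.set_gripper(opening): finger opening in m; the grip force is fixed at half the most; returns when the fingers have stopped.
- robot.pause(seconds).
- robot.ik(position, orientation): joint angles nearest the present ones, or None.
- robot.observe(): the state.
- robot.grab_frame(name): name is "scene" or "top" or "wrist"; returns the picture (384x512x3 uint8, blue, green, red); there is no depth.
- robot.get_calibration(name): a dict with "vertical_fov" (degrees; the focal length in pixels is half the picture's height over the tangent of half this angle, whatever the lens; pixels are square), "cx", "cy" (the principal point, pixels), "rvec" (rotation vector, rad) and "tvec" (3), from world to camera coordinates, as OpenCV has them. Camera axes: x right, y down, z forward; pixel columns grow to the right and rows downward; lengths in m; the calibration is good to about 2 mm. A picture is of the moment at which its call begins: read the wrist's pose just before it. get_calibration takes no time and is no camera call; for the wrist camera it gives the pose at the moment of the call.
A pose or a line that the arm cannot do raises robot.IKError and nothing moves.
- robot.job_done(): hands the job in, once; it reports no verdict.
The state is a dict: "time": time; "q": joint angles; "qvel": joint speeds; "joint_torque": joint torques, N m; "tool_pos": TCP position; "tcp_rot": TCP orientation; "ft_force": force on the tool from outside, world axes, zero at the start; "torque": the same for the moment, N m; "gripper_width": finger opening in m.
Only numpy, scipy, OpenCV 4.12 (cv2) and the standard library are available. Lean on these libraries where they do the work, as an engineer would, in place of code of your own. Each camera call takes 0.05 s, during which the arm holds its last target. There are 200 camera calls.

## Working session

There is one attempt and no reset: what is moved stays moved. The work goes in short steps, each a Python script; the robot and the scene stay as the last script left them, time stands still between calls to the robot, and variables do not carry over. Pictures are saved under pics/ and viewed, about 8 in all and at most 12, crops included, and the job is handed in when it is done.

```bash
ls; mkdir -p pics
python3 - <<'E'
from plant import robot
import cv2
for n in ("scene","top"):
    cv2.imwrite(f"pics/{n}0.png",cv2.resize(robot.grab_frame(n),None,fx=1.5,fy=1.5))
    print(n,robot.get_calibration(n))
s=robot.observe();print(s["time"],s["tool_pos"],s["tcp_rot"])
E
```

```text
pics
scene {'vertical_fov': 54.520917996080655, 'cx': 255.61692862575393, 'cy': 192.9061562484651, 'rvec': array([ 1.8183924 ,  2.05867434, -0.54207537]), 'tvec': array([ 0.10030497, -0.41563871,  1.73993052])}
top {'vertical_fov': 43.66950690334355, 'cx': 258.892574431149, 'cy': 189.64552240023633, 'rvec': array([ 2.14480148, -2.09713518,  0.20790605]), 'tvec': array([-0.05595273,  0.5959824 ,  1.68318587])}
0.1 [0.17190356 0.57462113 0.30319796] [-1.79932997e+02 -1.42996357e-02  1.63338714e+02]
```

View pics/top0.png

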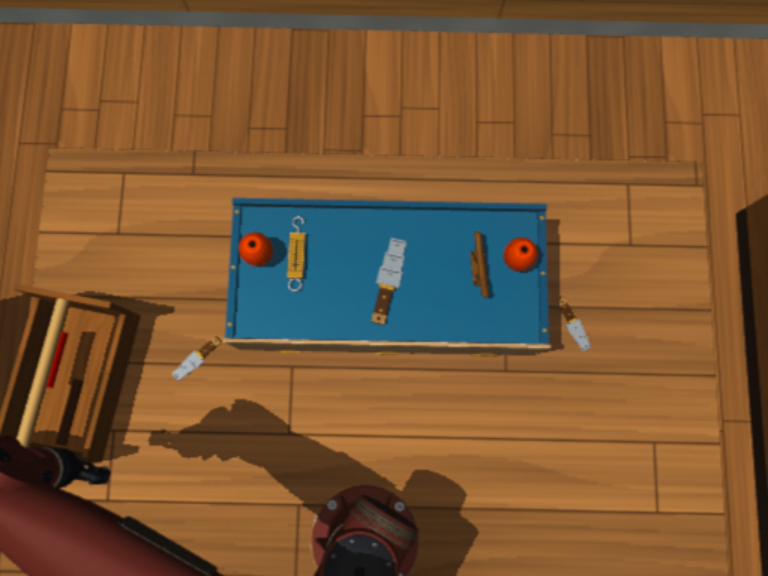

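View pics/scene0.png

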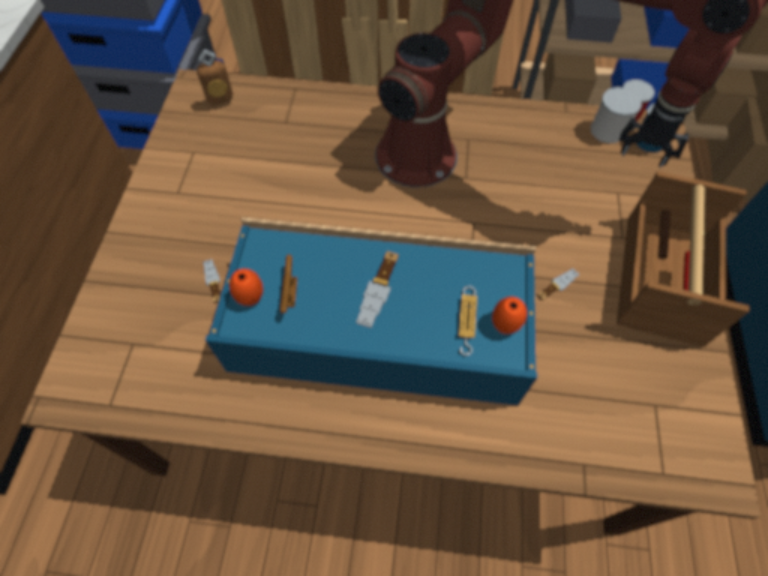

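The top view shows the shelf with its deck from about (235,205) to (548,345), and the flap's top edge along row 340–346. The real gauge is in the middle, with its handle end near (380,323) and blade end near (398,240). The scale is at x≈297, the cleat at x≈481, and the buoys are at both ends. The two small gauges on the bench are decoys.

```bash
cat > h.py <<'E'
import numpy as np, cv2
def cast(px, z, cal, h=384):
    """pixels (n,2) -> world points on the plane z"""
    f=h/2/np.tan(np.radians(cal["vertical_fov"])/2)
    R=cv2.Rodrigues(np.array(cal["rvec"]))[0]; c=-R.T@np.array(cal["tvec"])
    px=np.atleast_2d(px).astype(float)
    d=np.c_[(px[:,0]-cal["cx"])/f,(px[:,1]-cal["cy"])/f,np.ones(len(px))]@R
    return c+d*((z-c[2])/d[:,2])[:,None]
def deck_mask(im):
    hsv=cv2.cvtColor(im,cv2.COLOR_BGR2HSV)
    return cv2.inRange(hsv,(95,110,50),(112,255,255))
E
python3 - <<'E'
from plant import robot
from h import *
np.set_printoptions(precision=4,suppress=True)
im=robot.grab_frame("top"); cal=robot.get_calibration("top")
cv2.imwrite("pics/top_raw.png",im)
# light plywood top edge of flap
p=np.array([[224,340],[550,346],[387,343.5]])/1.5
print("flap top",cast(p,.195,cal))
print("deck back corners",cast(np.array([[240,208],[543,212]])/1.5,.17,cal))
b=deck_mask(im)
# non-blue blobs within the deck
roi=np.zeros_like(b); poly=(np.array([[243,212],[540,214],[540,338],[238,333]])/1.5).astype(np.int32); cv2.fillPoly(roi,[poly],255)
m=cv2.bitwise_and(cv2.bitwise_not(b),roi)
n,l,st,ce=cv2.connectedComponentsWithStats(m)
for i in range(1,n):
    if st[i,4]<40: continue
    pts=np.argwhere(l==i)[:,::-1]; r=cv2.minAreaRect(pts.astype(np.float32)); bx=cast(cv2.boxPoints(r),.175,cal)
    print(i,st[i],"c",cast(ce[i],.175,cal)[0][:2],"sides",np.linalg.norm(bx[1]-bx[0]),np.linalg.norm(bx[2]-bx[1]),bx[:,:2].tolist())
print(robot.tip_reach)
cal=robot.get_calibration("wrist");R=cv2.Rodrigues(cal["rvec"])[0];print("wrist cam pos",-R.T@cal["tvec"],"axis",R[2],cal["vertical_fov"],robot.observe()["tool_pos"])
E
```

```text
flap top [[ 0.438   0.3149  0.195 ]
 [ 0.4409 -0.4     0.195 ]
 [ 0.4384 -0.0425  0.195 ]]
deck back corners [[ 0.7472  0.3039  0.17  ]
 [ 0.7539 -0.3961  0.17  ]]
1 [191 144  13  51 445] c [0.6369 0.1692] sides 0.17580798556572533 0.039702729100852784 [[0.5548770833766054, 0.18945305046537875], [0.7306791333582707, 0.18800840139992697], [0.7291876635426469, 0.14833369641243166], [0.5534450111317859, 0.15058822693900786]]
3 [161 155  22  23 422] c [0.65   0.2599] sides 0.07196154124823251 0.07731982878788832 [[0.6875155864047042, 0.29576272130751907], [0.6891895575714447, 0.22382065267341605], [0.6119774047324877, 0.21974151333258585], [0.6103341920864959, 0.29103617333411014]]
4 [313 154  13  45 360] c [ 0.6238 -0.2475] sides 0.03637349400906922 0.15449750614738708 [[0.7002946853584753, -0.21822734404519278], [0.7057780762796648, -0.25418514556910704], [0.5523494542137104, -0.2723272881301287], [0.5470609674194196, -0.2370002330110923]]
5 [247 159  24  58 695] c [ 0.5883 -0.042 ] sides 0.2002462201542038 0.05491332251359774 [[0.4918813226398546, 0.0067674799260028645], [0.6875176555168417, -0.035952233842824644], [0.675028799382774, -0.08942654040162876], [0.4799547745305403, -0.045547471295647006]]
6 [335 158  25  23 443] c [ 0.6525 -0.3409] sides 0.08258521894919192 0.0772511672719891 [[0.6498554375854344, -0.2854153667694062], [0.7094773891129242, -0.3425602815470102], [0.6541794276447932, -0.3965035693811229], [0.5953201950870897, -0.3393511575647432]]
0.0726
wrist cam pos [0.0955 0.5963 0.3738] axis [ 0.3024 -0.091  -0.9488] 63.247864504618335 [0.1719 0.5747 0.3033]
```

Sizes match: the gauge measures 200 × 55 mm and the deck 306 mm deep plus a 14 mm back board. That puts the front edge at x≈0.444, and the gauge collar at about (0.569, −0.038), yawed −12.5°. Next I tip the flap, then look from the wrist camera.

Run:
```python
from plant import robot
import cv2, pickle
D=[180,0,180]; tr=robot.tip_reach
print(robot.ik([.472,.07,.183+tr],D), robot.ik([.405,.07,.183+tr],D), robot.ik([.60,-.04,.18+tr],[180,0,167.5]))
robot.line_to([.172,.575,.40],vel=.25)
robot.set_gripper(0)
robot.move_pose([.473,.07,.33],D)
robot.line_to([.473,.07,.183+tr],vel=.1,guard=10)
s=robot.observe();print(s["time"],s["tool_pos"],s["ft_force"])
g=robot.line_to([.408,.07,.183+tr],vel=.05,guard=20)
s=robot.observe();print(g,s["time"],s["tool_pos"],s["ft_force"])
robot.line_to([.408,.07,.33],vel=.2)
robot.line_to([.50,-.04,.34],vel=.2)
cal=robot.get_calibration("wrist"); im=robot.grab_frame("wrist")
pickle.dump((im,cal),open("w1.pkl","wb"))
cv2.imwrite("pics/w1.png",cv2.resize(im,None,fx=1.5,fy=1.5)); print(robot.observe()["time"])
```

```text
[ -7.32406519 -16.03660237 -20.27211403  85.76448835   0.
  -7.32406519] [ -8.57432602 -28.60003361 -29.92776767  88.67226594   0.
  -8.57432602] [-16.26020471   5.94522716   0.22584139  84.28061423   0.
  -3.76020471]
4.4667 [0.47326268 0.0700262  0.25630548] [-1.07577975  0.05041128  0.26834602]
False 5.9167 [0.40813777 0.0699763  0.25556584] [ 1.06770706 -0.53271044 -0.41686297]
7.3583
```

View pics/w1.png

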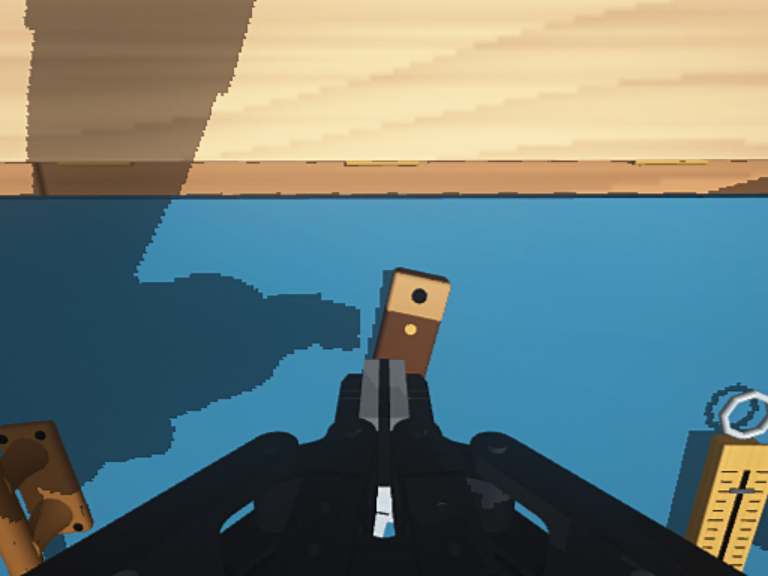

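The wrist view shows the flap lying open. The deck edge is a straight line at row ~197, and the handle's end corners are at (394,268) and (450,283). I need a clear look at the collar from farther back, and I'll measure the edge from this picture.

Run:
```python
from plant import robot
from h import *
import pickle
np.set_printoptions(precision=4,suppress=True)
im,cal=pickle.load(open("w1.pkl","rb"))
b=deck_mask(im)
cols=[int(c/1.5) for c in (250,320,480,560,640,700)]
e=np.array([[c,np.argmax(b[:,c]>0)-.5] for c in cols]); print("edge",cast(e,.17,cal)[:,:2].tolist())
print("handle end", cast(np.array([[394,268],[450,283]])/1.5,.183,cal))
robot.line_to([.66,-.03,.34],vel=.25)
cal=robot.get_calibration("wrist"); im=robot.grab_frame("wrist")
pickle.dump((im,cal),open("w2.pkl","wb"))
cv2.imwrite("pics/w2.png",cv2.resize(im,None,fx=1.5,fy=1.5)); print(robot.observe()["time"])
```

```text
edge [[0.45035086947123615, -0.10936385099592541], [0.45035772081186365, -0.07356367776391012], [0.44886809944841627, 0.007888874047956664], [0.44887551590228014, 0.0482268573534318], [0.44888293534578333, 0.08858110126308669], [0.44888853690649666, 0.11904790746011143]]
handle end [[ 0.484  -0.0358  0.183 ]
 [ 0.492  -0.0072  0.183 ]]
8.2
```

View pics/w2.png

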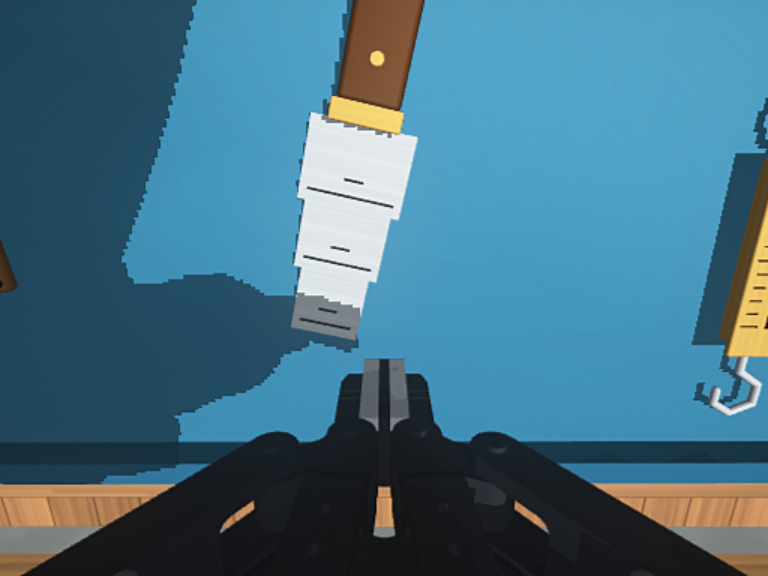

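The collar shows as the yellow strip from (330,97) to (403,133), seen almost straight down, and the blade is below it, so the size steps match. I'll measure it, then come down over the blade behind the shoulder and push gradually, leaving the last 25 mm for after another check.

```bash
cat >> h.py <<'E'
def collar(im,cal,near=None):
    """middle (world, z=.184), axis angle (deg, +x = 0) and size of the yellow collar"""
    hsv=cv2.cvtColor(im,cv2.COLOR_BGR2HSV)
    m=cv2.inRange(hsv,(17,110,120),(32,255,255))
    n,l,st,ce=cv2.connectedComponentsWithStats(m)
    out=[]
    for i in range(1,n):
        if st[i,4]<150: continue
        w=cast(np.argwhere(l==i)[:,::-1],.184,cal)[:,:2].astype(np.float32)
        (c,s,a)=cv2.minAreaRect(w*1000)
        bx=cv2.boxPoints((c,s,a)); d=bx[1]-bx[0] if np.linalg.norm(bx[1]-bx[0])>np.linalg.norm(bx[2]-bx[1]) else bx[2]-bx[1]
        ang=(np.degrees(np.arctan2(d[1],d[0])))%180-90
        out.append((np.round(np.array(c)/1000,4),round(float(ang),1),np.round(s,1)))
    return out
E
python3 - <<'E'
from h import *
import pickle
im,cal=pickle.load(open("w2.pkl","rb"))
for o in collar(im,cal): print(o)
print(cast(np.array([[330,97],[403,112],[328,117],[402,133],[290,327],[357,338]])/1.5,.184,cal))
print("blade end",cast(np.array([[290,327],[356,341]])/1.5,.174,cal).mean(0))
E
```

```text
(array([ 0.5714, -0.0394]), -12.6, array([33.6,  9.9]))
(array([0.6541, 0.1536]), -75.5, array([84.9, 21. ]))
[[ 0.56403063 -0.05516139  0.184     ]
 [ 0.5703234  -0.02226201  0.184     ]
 [ 0.57247291 -0.05637246  0.184     ]
 [ 0.57936386 -0.02259848  0.184     ]
 [ 0.6760246  -0.08015164  0.184     ]
 [ 0.68232368 -0.04508439  0.184     ]]
blade end [ 0.68447774 -0.06429526  0.174     ]
```

The collar measures 33.6 × 9.9 mm (true size 34 × 10) at (0.5714, −0.0394), angle −12.6°.

Run:
```python
from plant import robot
from h import *
import pickle
np.set_printoptions(precision=4,suppress=True)
c=np.array([.5714,-.0394]); a=np.radians(-12.6); u=np.array([np.cos(a),np.sin(a)])
z=.178+robot.tip_reach; R0=[180,0,167.4]
P=lambda xy,z: [*xy,z]
def st(t):
    s=robot.observe(); print(t,round(s["time"],2),s["tool_pos"],s["tcp_rot"],s["ft_force"])
robot.set_gripper(.010)
robot.line_to(P(c+.031*u,.32),vel=.2,rotation=R0)
g=robot.line_to(P(c+.031*u,z),vel=.1,guard=6); st(("down",g))
if not g:
    g=robot.line_to(P(c+.018*u,z),vel=.03,guard=8); st(("near",g))
    g=robot.line_to([.474+.016,-.040,z],vel=.04,rotation=[180,0,180],guard=12); st(("push",g))
    robot.line_to([.51,-.040,z],vel=.05)      # back off a little before rising
robot.line_to([.53,-.04,.34],vel=.2)
cal=robot.get_calibration("wrist"); im=robot.grab_frame("wrist")
pickle.dump((im,cal),open("w3.pkl","wb"))
cv2.imwrite("pics/w3.png",cv2.resize(im,None,fx=1.5,fy=1.5)); st("end")
for o in collar(im,cal): print(o)
```

```text
('down', False) 9.77 [ 0.602  -0.0462  0.2514] [-179.9967    0.0553  167.41  ] [ 0.3353 -0.5189  0.5685]
('near', False) 10.35 [ 0.5889 -0.0433  0.2507] [-179.9998    0.0168  167.3986] [-0.186   0.1016 -0.1705]
('push', False) 12.97 [ 0.4901 -0.04    0.2506] [179.9995   0.0044 179.9974] [1.7395 0.098  1.0485]
end 14.18 [ 0.5295 -0.0399  0.3385] [179.9687  -0.1061 179.9991] [-0.0235 -0.405  -0.3246]
(array([ 0.4041, -0.0423]), 0.0, array([15.3, 22.6]))
(array([0.4451, 0.0931]), -0.0, array([34. ,  1.9]))
(array([ 0.4753, -0.0395]), -0.0, array([33.6,  9.1]))
(array([0.6416, 0.1702]), 89.7, array([ 34.3, 106.8]))
```

View pics/w3.png

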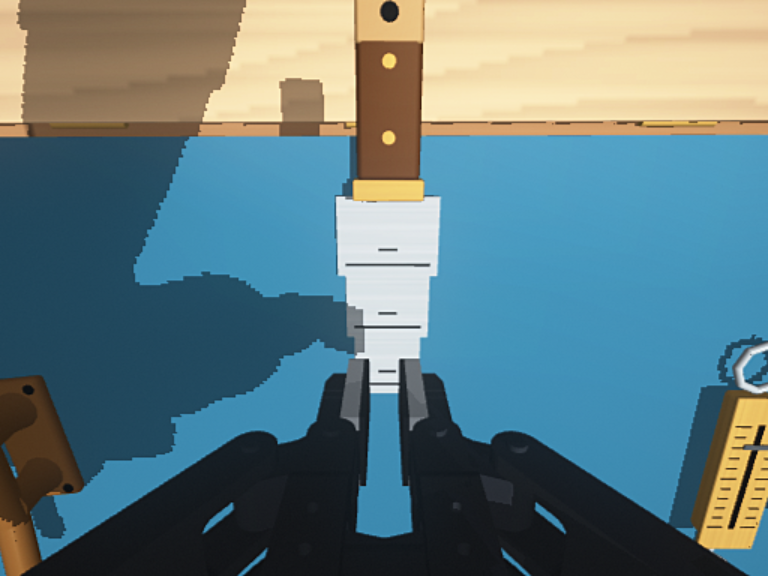

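The gauge is now square to the edge: collar at rows 180–201, edge at row ~136, handle already overhanging. I'll measure the remaining gap from this same picture.

Run:
```python
from h import *
import pickle
im,cal=pickle.load(open("w3.pkl","rb"))
b=deck_mask(im)
for c in (230,260,300,340,400,450):
    c=int(c/1.5) if c>300 else c
    col=im[80:100,c].astype(int)
    print(c,np.argmax(b[:,c]>0),cast([c,np.argmax(b[:,c]>0)-.5],.17,cal)[0,:2])
print(im[84:96,300].tolist())
print("handle/blade ends")
top=cast(np.array([[388,200.5],[388,180],[388,393]])/1.5,.184,cal);print(top, cast(np.array([[388,393]])/1.5,.174,cal))
```

```text
230 91 [ 0.45098318 -0.0602748 ]
260 262 [ 0.59308876 -0.03776693]
300 91 [ 0.4509935  -0.00912368]
226 91 [ 0.45098259 -0.06319714]
266 276 [ 0.60724329 -0.03237567]
300 91 [ 0.4509935  -0.00912368]
[[112, 164, 218], [110, 161, 214], [111, 162, 213], [112, 162, 216], [109, 160, 217], [101, 160, 228], [139, 131, 112], [202, 162, 79], [200, 162, 82], [199, 162, 85], [198, 162, 84], [199, 163, 86]]
handle/blade ends
[[ 0.48037344 -0.03938578  0.184     ]
 [ 0.47077853 -0.03941256  0.184     ]
 [ 0.58519768 -0.03909317  0.184     ]] [[ 0.59118893 -0.03897767  0.174     ]]
```

Gap from collar middle to edge is 25 mm in the same picture (0.4755 vs 0.4505), so I push the same contact from TCP x=0.490 to 0.465.

Run:
```python
from plant import robot
from h import *
import pickle
np.set_printoptions(precision=4,suppress=True)
z=.178+robot.tip_reach
def st(t):
    s=robot.observe(); print(t,round(s["time"],2),s["tool_pos"],s["tcp_rot"],s["ft_force"])
robot.line_to([.507,-.0395,.30],vel=.2)
g=robot.line_to([.507,-.0395,z],vel=.1,guard=6); st(("down",g))
if not g:
    g=robot.line_to([.4652,-.0395,z],vel=.03,guard=12); st(("push",g))
    robot.line_to([.485,-.0395,z],vel=.05)
robot.line_to([.53,-.04,.34],vel=.2)
robot.pause(.5)
cal=robot.get_calibration("wrist"); im=robot.grab_frame("wrist")
pickle.dump((im,cal),open("w4.pkl","wb"))
cv2.imwrite("pics/w4.png",cv2.resize(im,None,fx=1.5,fy=1.5)); st("end")
for o in collar(im,cal): print(o)
b=deck_mask(im)
for c in (200,226,300,330): r=np.argmax(b[:,c]>0); print(c,r,cast([[c,r-1],[c,r-.5]],.17,cal)[:,0])
```

```text
('down', False) 15.21 [ 0.5073 -0.0396  0.2512] [-179.9895    0.0357 -179.9982] [ 0.7216  0.1035 -0.3233]
('push', False) 16.75 [ 0.4652 -0.0395  0.2506] [-179.9993   -0.0079  179.9994] [-0.5628 -0.2413  0.4599]
end 18.5 [ 0.5299 -0.04    0.34  ] [179.9996  -0.0011 179.9964] [-0.7488  0.5034  0.3606]
(array([ 0.4502, -0.0406]), -0.0, array([35.7, 10.5]))
(array([0.4453, 0.0932]), -0.0, array([33.7,  1.9]))
(array([0.6415, 0.1703]), 89.5, array([ 34.2, 106.9]))
200 91 [0.4509 0.4512]
226 91 [0.4509 0.4512]
300 90 [0.4502 0.4505]
330 90 [0.4502 0.4505]
```

View pics/w4.png

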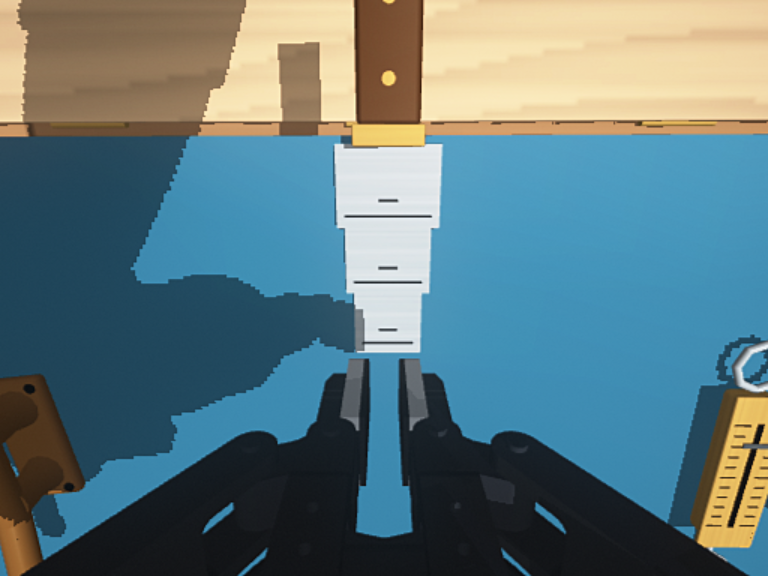

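The collar (rows 124–146) straddles the edge line (row ~136), square, with the handle out over the open flap. The camera is directly above it, so parallax is negligible. One numeric check that the other objects haven't moved, then I hand in.

Run:
```python
from plant import robot
from h import *
import numpy as np
# rise and clear the top view towards the robot's left
robot.line_to([.50,-.04,.42],vel=.25)
robot.move_pose([.30,.42,.42],[180,0,180])
robot.pause(.5)
im=robot.grab_frame("top"); cal=robot.get_calibration("top"); old=cv2.imread("pics/top_raw.png")
for n,(x0,y0,x1,y1) in dict(scale=(188,142,207,197),buoy_a=(159,152,186,180),cleat=(311,152,329,201),buoy_b=(333,155,362,183)).items():
    f=lambda i: cv2.moments(cv2.bitwise_not(deck_mask(i))[y0:y1,x0:x1],True)
    a,b=f(old),f(im); print(n,[round(1000*v,1) for v in cast([[x0+b['m10']/b['m00'],y0+b['m01']/b['m00']]],.18,cal)[0][:2]-cast([[x0+a['m10']/a['m00'],y0+a['m01']/a['m00']]],.18,cal)[0][:2]],"mm")
cv2.imwrite("pics/top1.png",cv2.resize(im,None,fx=1.5,fy=1.5))
s=robot.observe();print(s["time"],s["ft_force"])
```

```text
scale [np.float64(0.0), np.float64(0.0)] mm
buoy_a [np.float64(0.0), np.float64(0.0)] mm
cleat [np.float64(0.0), np.float64(-0.0)] mm
buoy_b [np.float64(0.0), np.float64(0.0)] mm
21.3667 [ 0.1504541   0.02297495 -0.96592709]
```

View pics/top1.png

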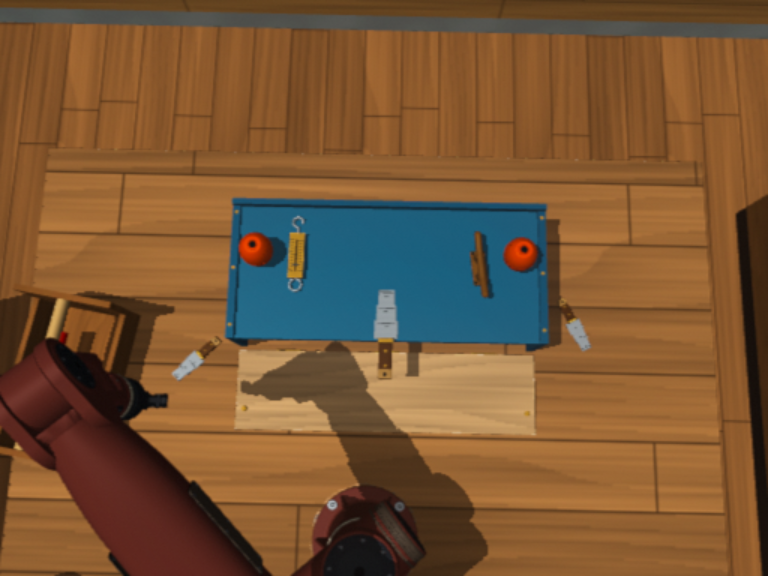

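The top view shows the flap flat on the bench (rows 350–433), the gauge square at x≈386 with its collar on the edge (row ~340), and everything else in its place.

Run:
```python
from plant import robot
robot.job_done()
```

```text
the job is handed in; nothing more can be done
```

I tipped the flap open with shut fingertips. I then pushed the gauge by the back of its collar in two gentle strokes, 97 mm while squaring it up and then 25 mm more. The job was handed in at about 21 s on the robot's clock, with no verdict reported.

**Last checks:**
- **Gauge:** the wrist camera, straight above, put the collar middle at x = 0.4502 m and the edge at about 0.4505 m. It lies square, about 0°, with the handle out.
- **Flap:** it looks flat on the bench in the top view. I did not measure its angle.
- **Other objects:** the buoys, cleat and scale showed 0.0 mm shift between the first and last top pictures.
- **Forces:** neither push tripped its guard (20 N on the flap, 12 N on the gauge).

**One disagreement:** my first top-view estimate put the edge at x ≈ 0.444 m, while the wrist pictures gave 0.449–0.451 m. I relied on collar and edge measured in the same wrist picture, so this offset hardly affects the result.

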